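# Spray both faces of a test tile

## Task

Take the square-topped test tile out of the rack and stand it in the middle of the spray stand's pad, front face (long-toe side) squarely to the nozzle; press the sprayer's cap fully down for a moment and let it rise, then turn the tile round, press again for its back, and leave it standing so on the pad. At the stand hold the tile only by its two narrow side edges, never by its faces - in the rack only the faces can be reached, so set it down on the way, for instance on the bare bat, and take it again by the edges. Set it down gently and keep it upright, never press the cap with no tile on the pad, and leave the other tiles, the jar, the mug and the black beaker where they are.

Things in the scene. Friction and masses are not known exactly. Their poses are not given: they have to be found in the camera images.
- tile: the test tile to spray, the only square-topped one in the rack: terracotta, an upright slab 60 wide (y) x 10 thick (x) x 100 mm tall on a foot 60 wide x 10 thick. Origin under the slab's centre at the underside of the foot, z up. The foot's long toe runs 34 mm from the origin to -x (the front side), its short heel 20 mm to +x (the back side). 0.2 kg
- tile_panel: the middle 44 mm of the tile's slab, i.e. its two faces without the 8 mm strip at each side edge; same origin and axes as the tile. At the stand the fingers must not touch it: grip the slab across its 60 mm width there
- tile_toe (a point): end of the tile's long toe, 34 mm in front (-x) of the tile's origin, 5 mm up
- rack: fixed wooden rack, 76 x 256 mm, three bays side by side along its y at y = -80, 0, 80 mm, between four uprights 8 mm thick (y = -120, -40, 40, 120 mm), 44 mm deep (x) and 112 mm high. Tiles stand on its base, 12 mm above the table, with their faces to the rack's -x and +x, the fronts to -x; 6 mm free beside each edge, open in front, behind and above. Origin at the table under its middle
- arched_a: test tile with a round-arched top in another bay, 60 x 10 x 110 mm, same foot; leave it alone
- arched_b: second arched test tile, as arched_a; leave it alone
- bat: bare plywood bat, fixed, 124 x 124 x 12 mm, free for setting the tile down; origin at the centre of its underside on the table
- stand: fixed spray stand: plywood base 270 (x) x 130 (y) x 10 mm, origin at the centre of its underside. The spray goes along +x: a squat white spray bottle (54 mm across) is clamped at x = -70 mm, the pad is at x = +50 mm, a sheet-metal screen 105 mm high stands across it at x = +128 mm
- pad (a point): centre of the top of the stand's square grey slab pad (96 x 96 mm, 18 mm above the table); axes as the stand: +x is the direction of spray, so the nozzle lies to -x. Tile front to the nozzle: tile yaw = stand yaw; back to the nozzle: a half turn from that
- cap_top (a point): centre of the top of the bottle's round grey spray cap, 33 mm across, 108 mm above the table when up; its nozzle points along the stand's +x to the pad
- cap (a joint): travel of the sprung cap in m: 0 up, 0.007 fully down (needs about 4.5 N straight down)
- glaze_jar: bystander: lidded glass jar, 56 mm across, 75 mm high; origin at its base
- mug: bystander: white mug, 76 mm across, 85 mm high; origin at its base
- beaker: bystander: black cylinder, 60 mm across, 100 mm high; origin at its base
Mind the look-alikes: they are no part of the job. Leave any blue or purple look-alike of the tile alone.

How it is judged:
By the outcome, as a careful person would: the job done as asked, in the order asked, and still so for the second after the job is handed in, with the robot touching nothing.
It also fails if it takes over 72 s, if anything falls off the work surface, if the arm or the gripper's body presses on something with over 40 N, if the wrist force passes 120 N, or if a joint passes its speed limit or range.

## Robot

A 7-joint arm with a two-finger parallel gripper is mounted at the origin on the work surface. World frame = base frame: x ahead of the robot, y to its left, z up, the work surface at z = 0. Lengths are in mm, angles in rad, forces in N, time in s.
With the tool pointing down it reaches from about 425 to 950 mm from the base axis. Payload 16.7 kg.
Tool frame: the origin (TCP) lies midway between the tips of the shut fingers; the grasp point (between the pads) lies 19 mm behind it; z points along the fingers, y is the line along which they close (so a half turn about z gives the same grasp; the last joint's range is limited). The gripper opens to 94 mm and grips with 3 to 60 N. Pads are 16 mm wide; open, the fingers measure 119 mm over their backs; the gripper's body (75 mm by 177 mm) begins 78 mm behind the grasp point.
Start: joints at [-1.413, 0.426, 0.074, 1.606, -0.034, 1.111, -0.067], TCP at [204.504, 643.236, 205.467] pointing down, gripper open.
Joint ranges: [-2.85, 2.85], [-0.5, 2.14], [-1.23, 1.37], [0.21, 2.46], [-1.02, 4.16], [0.16, 2.05], [-2.73, 2.73]. Speed limits (rad/s): [1.89, 1.89, 2.39, 2.39, 3.01, 3.01, 3.01].

## Interface

Orientations are given as a 3x3 rotation matrix whose columns are the frame's x, y, z axes.
In Python, from cell import r, optics gives the robot as it stands. The module is installed in compiled form; this text tells all that it offers.
- The arm moves only by the shell command python3 -m pendant 'ROWS' [FORCE]. ROWS is JSON, a list of rows, each an object with "fingers": the finger opening in cm, from 0 to 9.4; "linear": the shift along the tool's x, y, z in cm, a list of three; "roll": the turn about the tool's z in degrees. In form: [{"fingers": fingers, "linear": [x, y, z], "roll": roll}, ...]. A call has 1 to 10 rows; each row shifts and turns the commanded pose from where the row before left it, along the tool's axes as they then stand; what a row does not reach is not made up. A row lasts 1/8 s, in which the tool goes at most 62.5 mm and 10.7 degrees, less where a joint would pass 70% of its speed; a pose out of reach is approached as far as the arm can. A call with a gripper value outside its range is refused whole. The fingers move at their own pace and stop on an object; FORCE is the grip in N (left out, the last holds). Time passes only in rows, so rows that do not move let the fingers close. It gives the time, the measured TCP pose, the force, the opening and the grip force at its end, in the units of the state.
- r.state(): the state, without advancing time (a new reading comes with each control period).
- optics.capture(name): name is "scene" or "top" or "wrist"; returns the picture (420x560x3 uint8, red, green, blue); there is no depth.
- optics.camera_params(name): a dict with "mtx" (3x3 intrinsics, pixels), "dist" ([k1, k2, p1, p2, k3] as OpenCV has them; the pictures are not rectified), "T" (4x4, takes a point from camera to world coordinates); the wrist camera has in their place "T_tool_cam" (4x4, takes a point from camera to tool coordinates, whose origin is the TCP and whose axes are the flange's). Camera axes: x right, y down, z forward; pixel columns grow to the right and rows downward; lengths in mm; the calibration is good to about 2 mm. A picture is of the moment at which its call begins: read the wrist's pose just before it. camera_params takes no time and is no camera call.
- r.close_job(): hands the job in; it is judged then, once.
The state is a dict: "time_s": time; "joints": joint angles; "qvel": joint speeds; "tau": joint torques, N m; "eef_pos": TCP position; "tcp_rot": TCP orientation; "force": force on the tool from outside, world axes, zero at the start; "ft_torque": the same for the moment, N m; "grip_width": opening from 0.0 (shut) to 1.0 (fully open); "grasp_force": force on a finger pad.
Only numpy, scipy, OpenCV 4.12 (cv2) and the standard library are available. Lean on these libraries where they do the work, as an engineer would, in place of code of your own. Each camera call takes 0.05 s, during which the arm holds its last target. There are 200 camera calls.

## Working session

There is one attempt and no reset: what is moved stays moved. The work goes in short steps, Python scripts to look and compute and a shell command to move; the robot and the scene stay as the last step left them, time stands still between calls to the robot, and variables do not carry over. Pictures are saved under pics/ and viewed, at most 11 in all, crops included, and the job is handed in when it is done.

```bash
mkdir -p pics; python3 - <<'E'
from cell import r, optics
import cv2
s=r.state(); print(s)
for n in ["scene","top"]:
    p=optics.camera_params(n); print(n,p)
    im=optics.capture(n)[:,:,::-1]
    cv2.imwrite(f"pics/{n}1.png",cv2.resize(im,(800,600),interpolation=cv2.INTER_CUBIC)); cv2.imwrite(f"pics/{n}_raw.png",im)
print(optics.camera_params("wrist"))
E
```

```text
{'time_s': 0.0, 'joints': array([-1.41249633,  0.4267604 ,  0.07386737,  1.6066454 , -0.03406548,
        1.11082201, -0.06713966]), 'qvel': array([-0.00165557,  0.00106863, -0.00110082, -0.0009907 ,  0.00046859,
       -0.00023161, -0.00185607]), 'tau': array([ 9.81715020e-04, -9.35789537e+01,  3.66814882e+00, -4.54200447e+01,
       -4.86502144e-02,  2.01509072e-02,  1.12560999e-04]), 'eef_pos': array([204.41073136, 642.80929329, 204.74025587]), 'tcp_rot': array([[-9.52980550e-01,  3.03031339e-01, -2.79680573e-04],
       [ 3.03031435e-01,  9.52979609e-01, -1.34720227e-03],
       [-1.41714624e-04, -1.36860956e-03, -9.99999053e-01]]), 'force': array([-0.10151201, -0.10820696, -0.0467437 ]), 'ft_torque': array([-0.06013256, -0.02046905, -0.01492564]), 'grasp_force': 0.0, 'grip_width': 1.0037310431125992}
scene {'mtx': array([[499.3900046 ,   0.        , 278.761072  ],
       [  0.        , 499.3900046 , 211.41918328],
       [  0.        ,   0.        ,   1.        ]]), 'dist': array([-0.16281882,  0.        ,  0.        ,  0.        ,  0.        ]), 'T': array([[ 7.94706174e-01,  4
[... 806 characters left out ...]
 1.47334159e+03],
       [ 0.00000000e+00,  0.00000000e+00,  0.00000000e+00,
         1.00000000e+00]])}
{'mtx': array([[347.41917303,   0.        , 283.2574937 ],
       [  0.        , 347.41917303, 201.32726975],
       [  0.        ,   0.        ,   1.        ]]), 'dist': array([0.00410126, 0.        , 0.        , 0.        , 0.        ]), 'T_tool_cam': array([[-5.08203644e-04, -9.69875108e-01, -2.43602168e-01,
         6.99016071e+01],
       [ 9.99999851e-01, -4.44172445e-04, -3.17779479e-04,
        -2.36719815e-01],
       [ 2.00005036e-04, -2.43602294e-01,  9.69875189e-01,
        -1.79876402e+02],
       [ 0.00000000e+00,  0.00000000e+00,  0.00000000e+00,
         1.00000000e+00]])}
```

View pics/scene1.png

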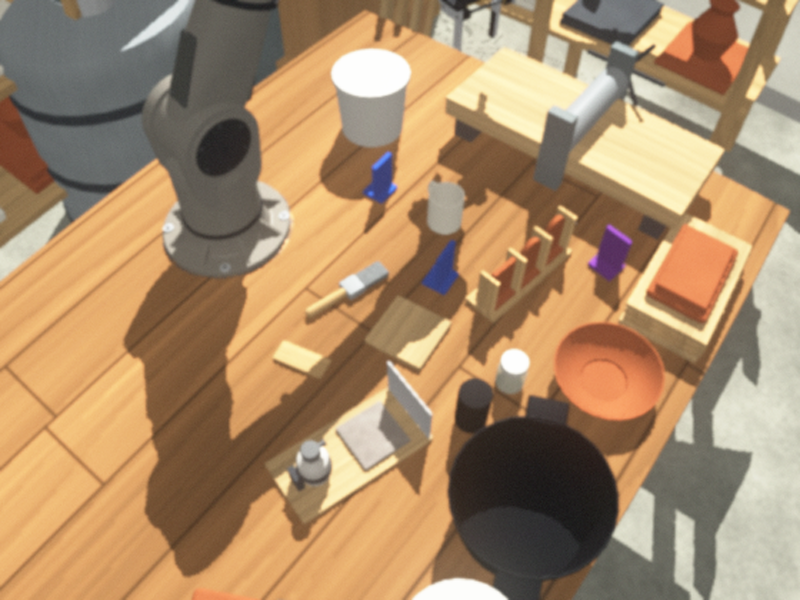

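View pics/top1.png

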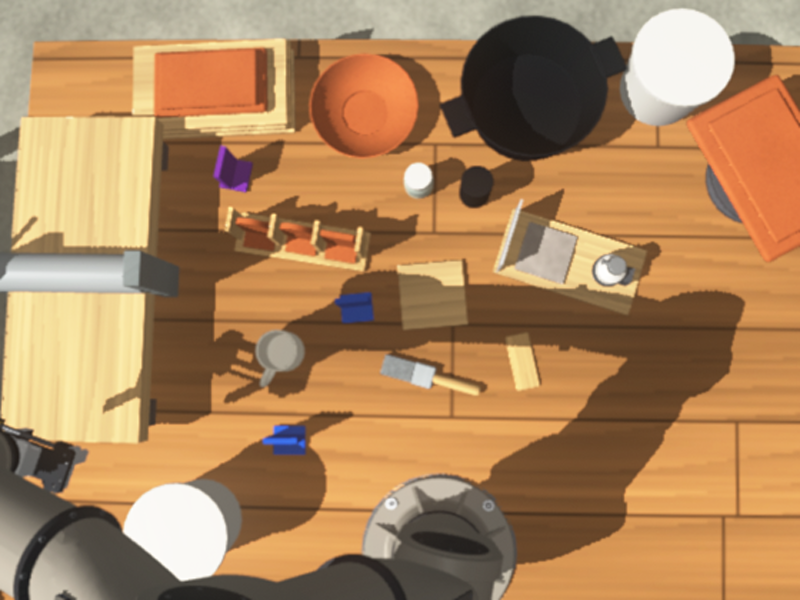

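The scene picture shows the rack at about (520,265) and the stand at (350,440). In the top picture the rack is at (298,240), the bat at (432,294) and the stand at (572,255). Next I'll enlarge these.

```bash
python3 - <<'E'
import cv2,numpy as np
t=cv2.imread("pics/top_raw.png");s=cv2.imread("pics/scene_raw.png")
def c(im,x,y): 
    o=cv2.resize(im[y:y+75,x:x+100],(400,300),interpolation=cv2.INTER_CUBIC)
    for k in range(0,100,10):
        cv2.line(o,(k*4,0),(k*4,6),(0,255,0),1)
        if k<75: cv2.line(o,(0,k*4),(6,k*4),(0,255,0),1)
    return o
m=np.vstack([np.hstack([c(t,158,132),c(s,322,138)]),np.hstack([c(t,350,140),c(t,268,170)])])
cv2.imwrite("pics/m1.png",m)
E
```

```text
(no output)
```

View pics/m1.png

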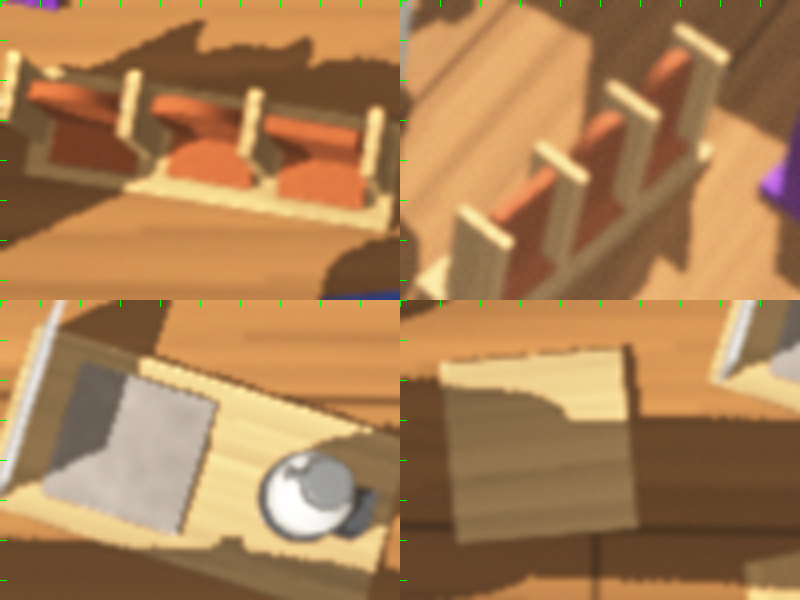

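Candidates in the rack, in m1 top crop pixels, are (72,100), (190,105) and (312,130), and in the scene crop (660,75), (605,140) and (520,200). Both arched tiles show rounded tops. The one at (312,130)/(520,200), in the end bay nearest the bat, has a straight top edge, so it is the tile. The blue and purple objects outside the rack are look-alikes.

```bash
cat > h.py <<'E'
import numpy as np,cv2
from cell import r,optics
def cam(n,s=None):
    p=optics.camera_params(n)
    if n=="wrist":
        T=np.eye(4);T[:3,:3]=s["tcp_rot"];T[:3,3]=s["eef_pos"];T=T@p["T_tool_cam"]
    else: T=p["T"]
    return p["mtx"],p["dist"],T
def ray(C,px):
    u=cv2.undistortPoints(np.array([[px]],float),C[0],C[1])[0,0]
    return C[2][:3,3],C[2][:3,:3]@np.r_[u,1]
def onz(C,px,z):
    o,d=ray(C,px);return o+d*(z-o[2])/d[2]
def tri(a,b):
    A=[];B=[]
    for C,px in (a,b):
        o,d=ray(C,px);d=d/np.linalg.norm(d);M=np.eye(3)-np.outer(d,d);A.append(M);B.append(M@o)
    A=np.vstack(A);x,res,_,_=np.linalg.lstsq(A,np.hstack(B),rcond=None);return x,np.sqrt(res)
def proj(C,P):
    Ti=np.linalg.inv(C[2]);R=cv2.Rodrigues(Ti[:3,:3])[0]
    return cv2.projectPoints(np.atleast_2d(np.array(P,float)),R,Ti[:3,3],C[0],C[1])[0][:,0]
E
python3 - <<'E'
from h import *
np.set_printoptions(precision=1,suppress=True)
t=cam("top");s=cam("scene")
T=lambda x,y:(158+x/4,132+y/4); S=lambda x,y:(322+(x-400)/4,138+y/4)
Ut=[((13,55),(12,115)),((133,72),(127,135)),((255,90),(247,155)),((377,107),(370,170))]
Us=[((677,26),(729,64)),((609,83),(658,122)),((537,143),(587,184)),((460,207),(512,246))]
for a,b in zip(Ut,Us):
    m=np.mean(b,0);print("U", [onz(s,S(*k),112) for k in b], onz(t,T(*a[0]),112))
for p in [(27,172),(388,230),(395,195)]: print("base z12",onz(t,T(*p),12))
for p in [(425,285),(555,292),(712,150)]: print("base scene z12",onz(s,S(*p),12))
for a in [(265,119),(360,133)]: print("tile top t",onz(t,T(*a),112))
for a in [(493,215),(553,172)]: print("tile top s",onz(s,S(*a),112))
D=lambda x,y:(350+x/4,140+(y-300)/4)
pc=[onz(t,D(*p),18)[:2] for p in [(85,362),(218,405),(180,535),(42,495)]];print("pad",np.array(pc),np.mean(pc,0))
print("cap",onz(t,D(328,482),108),"bottle",onz(t,D(305,495),80))
B=lambda x,y:(268+(x-400)/4,170+(y-300)/4)
bc=[onz(t,B(*p),12)[:2] for p in [(440,362),(622,347),(637,527),(457,543)]];print("bat",np.array(bc),np.mean(bc,0))
E
```

```text
U [array([587.4, 393.5, 112. ]), array([635.9, 384.6, 112. ])] [628.  388.1 112. ]
U [array([576.3, 314.5, 112. ]), array([622.3, 304.6, 112. ])] [617.6 309.  112. ]
U [array([565. , 235.6, 112. ]), array([611.5, 226. , 112. ])] [606.7 229.3 112. ]
U [array([553.5, 156. , 112. ]), array([599.1, 149.9, 112. ])] [596.5 150.1 112. ]
base z12 [566.7 401.8  12. ]
base z12 [529.7 150.1  12. ]
base z12 [554.  145.8  12. ]
base scene z12 [537.9 152.5  12. ]
base scene z12 [615.4 204.5  12. ]
base scene z12 [641.  391.1  12. ]
tile top t [587.8 222.2 112. ]
tile top t [579.5 160.7 112. ]
tile top s [574.9 164.  112. ]
tile top s [587.4 220.5 112. ]
pad [[ 627.5 -166.9]
 [ 599.1 -257.8]
 [ 509.4 -231.7]
 [ 535.3 -137.9]] [ 567.8 -198.6]
cap [ 534.6 -310.8  108. ] bottle [ 529.8 -302.5   80. ]
bat [[541.7  87.1]
 [553.9 -37.3]
 [430.7 -48.9]
 [417.8  73.1]] [486.   18.5]
```

```bash
python3 - <<'E'
from h import *
np.set_printoptions(precision=1,suppress=True)
t=cam("top");s=cam("scene");a=np.radians(-8.7);R=np.array([[np.cos(a),-np.sin(a)],[np.sin(a),np.cos(a)]])
for p in [(278,199),(362,207),(190,180),(225,186)]:
    w=onz(t,(158+p[0]/4,132+p[1]/4),22);print(w, R.T@(w[:2]-[582.5,191.8]))
# stand frame
d=np.array([599.1-509.4,-257.8+231.7]) 
for q in ([(627.5,-166.9),(599.1,-257.8)],[(535.3,-137.9),(509.4,-231.7)],[(627.5,-166.9),(535.3,-137.9)],[(599.1,-257.8),(509.4,-231.7)]):
    v=np.subtract(*q);print(np.degrees(np.arctan2(v[1],v[0])))
v=np.array([567.8+0-534.6,-198.6+310.8]);print(np.linalg.norm(v),np.degrees(np.arctan2(v[1],v[0])))
E
```

```text
[548.7 225.   22. ] [-38.4  27.7]
[544.  167.3  22. ] [-34.4 -30. ]
[561. 286.  22.] [-35.5  89.9]
[557.2 261.8  22. ] [-35.6  65.3]
72.64956442534218
74.56413811253321
-17.46011471285715
-16.223405882599096
117.00888855125494 73.51650506206171
```

The top view puts the tile at about (582,192), yaw about -8.7° with its long toe toward the robot. The stand yaw is about 73.3°, with the pad at about (568,-199). I'll move above the rack first.

```bash
python3 -m pendant '[{"fingers":9.4,"linear":[0,0,-5],"roll":0},{"fingers":9.4,"linear":[0,0,-4],"roll":0},{"fingers":9.4,"linear":[-5,-3.2,0],"roll":0},{"fingers":9.4,"linear":[-5,-3.2,0],"roll":0},{"fingers":9.4,"linear":[-5,-3.2,0],"roll":0},{"fingers":9.4,"linear":[-5,-3.2,0],"roll":0},{"fingers":9.4,"linear":[-5,-3.2,0],"roll":0},{"fingers":9.4,"linear":[-5,-3.2,0],"roll":0},{"fingers":9.4,"linear":[-5,-3.2,0],"roll":0},{"fingers":9.4,"linear":[-5,-3.2,0],"roll":0}]'
python3 -m pendant '[{"fingers":9.4,"linear":[-5,-3,0],"roll":0},{"fingers":9.4,"linear":[-4.7,-3,0],"roll":0},{"fingers":9.4,"linear":[0,0,0],"roll":10.2},{"fingers":9.4,"linear":[0,0,0],"roll":10.2},{"fingers":9.4,"linear":[0,0,0],"roll":10.2},{"fingers":9.4,"linear":[0,0,0],"roll":10.2},{"fingers":9.4,"linear":[0,0,0],"roll":10.2},{"fingers":9.4,"linear":[0,0,0],"roll":10.2},{"fingers":9.4,"linear":[0,0,0],"roll":10.1},{"fingers":9.4,"linear":[0,0,0],"roll":9.8}]'
python3 - <<'E'
from h import *
s=r.state();print(s["joints"],s["eef_pos"],s["tcp_rot"])
im=optics.capture("wrist")[:,:,::-1]
C=cam("wrist",s)
cv2.imwrite("pics/w1_raw.png",im)
cv2.imwrite("pics/w1.png",cv2.resize(im,(800,600),interpolation=cv2.INTER_CUBIC))
E
```

```text
time_s: 1.35
eef_pos: [509.0, 276.4, 295.4]
tcp_rot: [[-0.953, 0.303, -0.0], [0.303, 0.953, 0.0], [0.0, -0.0, -1.0]]
force: [0.6, 0.2, -0.1]
grip_width: 1.001
grasp_force: 0.0
time_s: 2.6
eef_pos: [582.2, 191.5, 295.2]
tcp_rot: [[0.158, 0.988, -0.001], [0.988, -0.158, -0.0], [-0.0, -0.001, -1.0]]
force: [0.5, -0.4, -0.9]
grip_width: 0.994
grasp_force: 0.0
[-0.9122898   0.29129516  0.62125451  1.66786838 -0.1775732   1.24010816
 -0.41114198] [582.17397994 191.49510331 295.16876896] [[ 1.57531822e-01  9.87513755e-01 -5.55544863e-04]
 [ 9.87513846e-01 -1.57531992e-01 -2.76182916e-04]
 [-3.60250518e-04 -5.05100646e-04 -9.99999808e-01]]
```

View pics/w1.png

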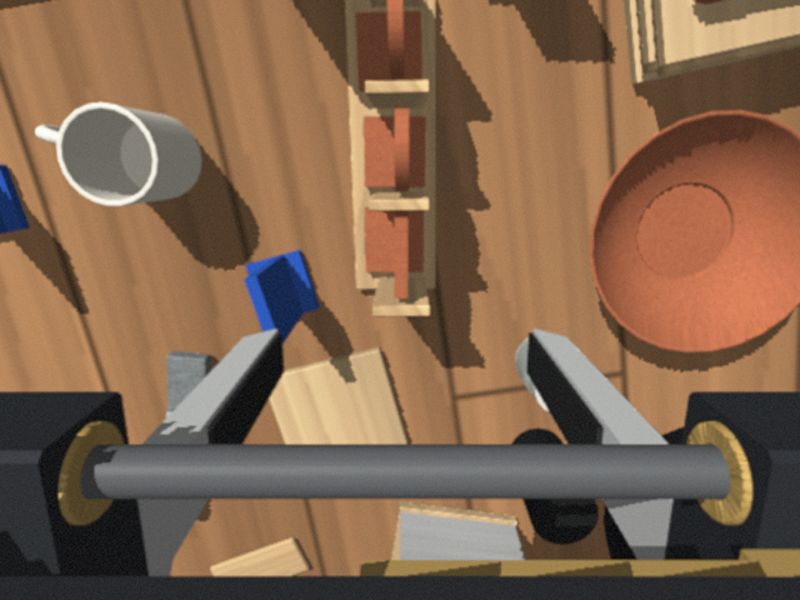

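The wrist picture shows the square-topped tile's top edge running from (402,212) to (402,298). It has constant width and the toe is on the left, toward the robot. The arched tiles lie above it at (402,150) and (396,40).

```bash
python3 - <<'E'
from h import *
np.set_printoptions(precision=2,suppress=True)
s=r.state();C=cam("wrist",s);k=.7
P=[onz(C,(x*k,y*k),112) for x,y in [(402,212),(402,298)]]
print(P); m=np.mean(P,0)
v=P[0]-P[1];print(np.hypot(*v[:2]),"yaw",np.degrees(np.arctan2(v[1],v[0]))-90)
U=[onz(C,(x*k,y*k),112) for x,y in [(397,86),(399,203),(402,309)]];print(U,"rack yaw",np.degrees(np.arctan2(*(U[0]-U[2])[1::-1]))-90)
print("tool dxyz",s["tcp_rot"].T@(m-s["eef_pos"]), "tool yaw",np.degrees(np.arctan2(s["tcp_rot"][1,1],s["tcp_rot"][0,1])))
E
```

```text
[array([586.49, 226.63, 112.  ]), array([575.59, 162.78, 112.  ])]
64.76822858353766 yaw -9.68741616690616
[array([597.51, 311.51, 112.  ]), array([585.44, 233.36, 112.  ]), array([574.13, 154.21, 112.  ])] rack yaw -8.455975950382467
tool dxyz [  3.06  -1.58 183.12] tool yaw -9.58300310014147
```

```bash
python3 -m pendant '[{"fingers":9.4,"linear":[0.15,-0.1,4],"roll":-0.8},{"fingers":9.4,"linear":[0,0,5.5],"roll":0},{"fingers":9.4,"linear":[0,0,5.5],"roll":0},{"fingers":9.4,"linear":[0,0,4.7],"roll":0},{"fingers":9.4,"linear":[0,0,2],"roll":0},{"fingers":9.4,"linear":[0,0,0],"roll":0},{"fingers":3,"linear":[0,0,0],"roll":0},{"fingers":3,"linear":[0,0,0],"roll":0},{"fingers":3,"linear":[0,0,0],"roll":0},{"fingers":3,"linear":[0,0,0],"roll":0}]' 20
python3 -m pendant '[{"fingers":0,"linear":[0,0,0],"roll":0},{"fingers":0,"linear":[0,0,0],"roll":0},{"fingers":0,"linear":[0,0,0],"roll":0},{"fingers":0,"linear":[0,0,0],"roll":0}]'
```

```text
time_s: 3.9
eef_pos: [581.8, 193.3, 78.9]
tcp_rot: [[0.138, 0.99, 0.0], [0.99, -0.138, 0.0], [0.0, 0.0, -1.0]]
force: [-0.3, 0.4, 1.2]
grip_width: 0.61
grasp_force: 0.0
time_s: 4.4
eef_pos: [581.6, 193.1, 78.4]
tcp_rot: [[0.138, 0.99, -0.0], [0.99, -0.138, -0.0], [-0.0, -0.0, -1.0]]
force: [-0.2, 0.5, -0.2]
grip_width: 0.186
grasp_force: 0.0
```

```bash
python3 -m pendant '[{"fingers":0,"linear":[0,0,0],"roll":0},{"fingers":0,"linear":[0,0,0],"roll":0},{"fingers":0,"linear":[0,0,0],"roll":0},{"fingers":0,"linear":[0,0,-1],"roll":0},{"fingers":0,"linear":[0,0,-2],"roll":0},{"fingers":0,"linear":[0,0,-3],"roll":0},{"fingers":0,"linear":[0,0,-3],"roll":0},{"fingers":0,"linear":[0,0,-2.5],"roll":0},{"fingers":0,"linear":[0,0,-1],"roll":0}]'
```

```text
time_s: 5.52
eef_pos: [582.4, 193.3, 206.1]
tcp_rot: [[0.138, 0.99, 0.003], [0.99, -0.138, 0.002], [0.002, 0.002, -1.0]]
force: [0.4, -0.2, -2.3]
grip_width: 0.101
grasp_force: 20.0
```

```bash
python3 - <<'E'
from h import *
im=optics.capture("wrist")[:,:,::-1]
cv2.imwrite("pics/w2.png",cv2.resize(im,(800,600)))
E
```

```text
(no output)
```

View pics/w2.png

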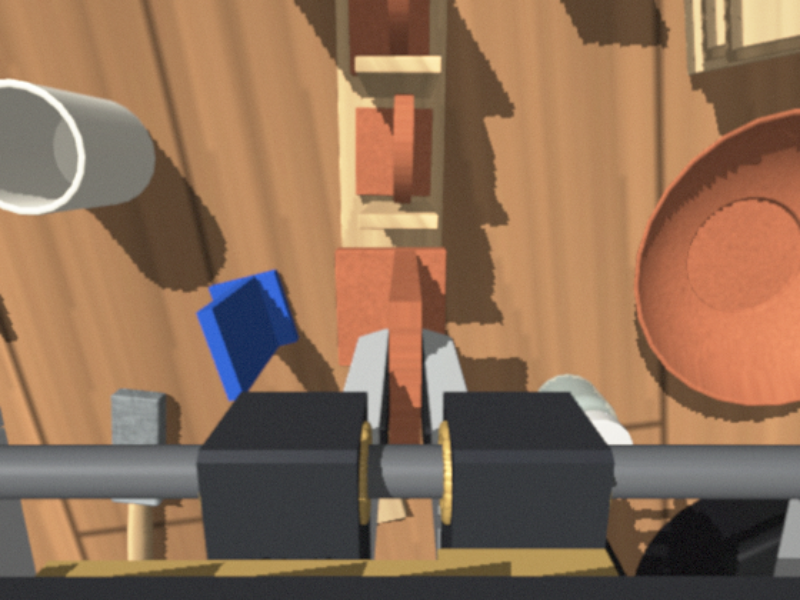

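Tile is held upright, toe to the left (about (340,300)), and clear of the rack. Next I carry it to the bat.

```bash
python3 -m pendant '[{"fingers":0,"linear":[-3,-1.1,0],"roll":0},{"fingers":0,"linear":[-5,-2,0],"roll":0},{"fingers":0,"linear":[-5,-2,0],"roll":0},{"fingers":0,"linear":[-4,-1.5,0],"roll":0},{"fingers":0,"linear":[-1.7,-0.5,0],"roll":0},{"fingers":0,"linear":[0,0,3],"roll":0},{"fingers":0,"linear":[0,0,4],"roll":0},{"fingers":0,"linear":[0,0,3.5],"roll":0},{"fingers":0,"linear":[0,0,1.4],"roll":0},{"fingers":0,"linear":[0,0,0.3],"roll":0}]'
python3 -m pendant '[{"fingers":0,"linear":[0,0,0],"roll":0},{"fingers":0,"linear":[0,0,0.2],"roll":0},{"fingers":0,"linear":[0,0,0.1],"roll":0}]'
```

```text
time_s: 6.82
eef_pos: [485.5, 17.7, 81.2]
tcp_rot: [[0.138, 0.99, -0.001], [0.99, -0.138, -0.001], [-0.001, -0.001, -1.0]]
force: [0.6, 0.2, -2.4]
grip_width: 0.105
grasp_force: 20.0
time_s: 7.2
eef_pos: [485.8, 18.0, 79.0]
tcp_rot: [[0.138, 0.99, 0.001], [0.99, -0.138, 0.001], [0.001, 0.001, -1.0]]
force: [-0.4, 0.2, -1.5]
grip_width: 0.103
grasp_force: 20.0
```

```bash
python3 -m pendant '[{"fingers":0,"linear":[0,0,0.1],"roll":0},{"fingers":0,"linear":[0,0,0],"roll":0}]'
```

```text
time_s: 7.45
eef_pos: [485.8, 18.1, 78.0]
tcp_rot: [[0.138, 0.99, 0.0], [0.99, -0.138, 0.001], [0.001, 0.0, -1.0]]
force: [-1.2, 1.5, 7.8]
grip_width: 0.104
grasp_force: 20.0
```

```bash
python3 -m pendant '[{"fingers":9.4,"linear":[0,0,0],"roll":0},{"fingers":9.4,"linear":[0,0,0],"roll":0},{"fingers":9.4,"linear":[0,0,-1],"roll":0},{"fingers":9.4,"linear":[0,0,-5],"roll":0},{"fingers":9.4,"linear":[0,0,-5.5],"roll":0},{"fingers":9.4,"linear":[0,0,-6],"roll":0},{"fingers":9.4,"linear":[0,0,0],"roll":0},{"fingers":9.4,"linear":[0,0,0],"roll":0}]'
python3 - <<'E'
from h import *
s=r.state();C=cam("wrist",s);np.save("s3.npy",[s["eef_pos"],*s["tcp_rot"]])
im=optics.capture("wrist")[:,:,::-1]
cv2.imwrite("pics/w3.png",cv2.resize(im,(800,600)))
E
```

```text
time_s: 8.45
eef_pos: [485.2, 17.8, 252.6]
tcp_rot: [[0.138, 0.99, 0.0], [0.99, -0.138, 0.001], [0.001, 0.0, -1.0]]
force: [-0.2, 0.2, 0.1]
grip_width: 0.924
grasp_force: 0.0
```

View pics/w3.png

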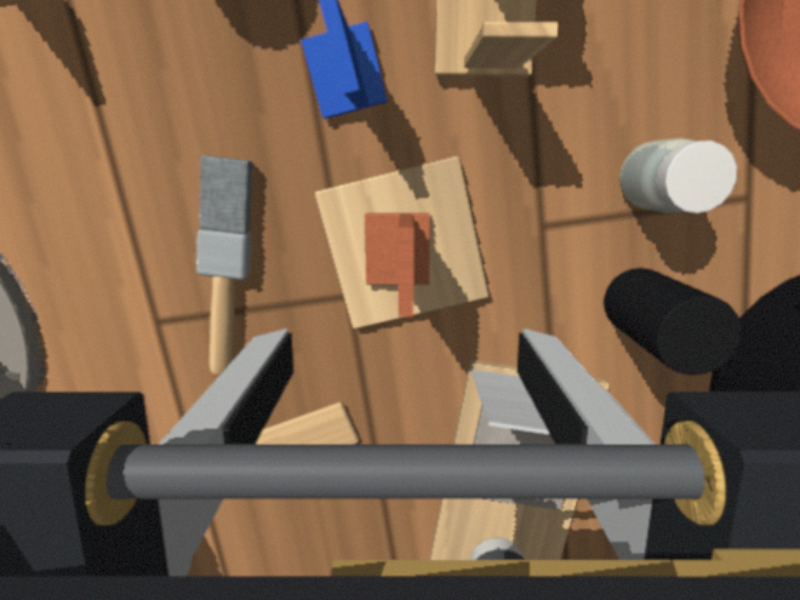

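The tile stands on the bat, with its top edge running from (407,213) to (406,317) and its toe on the left at (367,250).

```bash
python3 - <<'E'
from h import *
np.set_printoptions(precision=2,suppress=True)
s=r.state();C=cam("wrist",s);k=.7
P=[onz(C,(x*k,y*k),z) for x,y,z in [(407,213,112),(406,317,112),(366,213,22),(366,284,22),(431,213,22),(429,284,22)]]
for p in P: print(s["tcp_rot"].T@(p-s["eef_pos"]))
for q in [(0,0),(8,8)]: pass
E
```

```text
[ 38.95   1.94 139.96]
[-30.78   1.31 139.98]
[ 30.12 -31.37 229.99]
[-29.86 -32.55 230.01]
[ 30.1   21.96 229.94]
[-29.86  21.01 229.96]
```

```bash
python3 -m pendant '[{"fingers":9.4,"linear":[0,0,0],"roll":10},{"fingers":9.4,"linear":[0,0,1],"roll":10},{"fingers":9.4,"linear":[0,0,1],"roll":10},{"fingers":9.4,"linear":[0,0,1],"roll":10},{"fingers":9.4,"linear":[0,0,1],"roll":10},{"fingers":9.4,"linear":[0,0,1],"roll":10},{"fingers":9.4,"linear":[0,0,1],"roll":10},{"fingers":9.4,"linear":[0,0,1],"roll":10},{"fingers":9.4,"linear":[0,0,1],"roll":10},{"fingers":9.4,"linear":[0,0,0],"roll":0}]'
python3 -m pendant '[{"fingers":9.4,"linear":[0,0,0],"roll":0},{"fingers":9.4,"linear":[0,0,0],"roll":0}]'
```

```text
time_s: 9.75
eef_pos: [484.4, 17.3, 171.1]
tcp_rot: [[0.99, -0.138, -0.003], [-0.138, -0.99, -0.002], [-0.003, 0.003, -1.0]]
force: [-0.5, -0.8, 0.5]
grip_width: 0.998
grasp_force: 0.0
time_s: 10.0
eef_pos: [485.5, 17.7, 172.7]
tcp_rot: [[0.991, -0.136, 0.0], [-0.136, -0.991, 0.0], [0.0, -0.0, -1.0]]
force: [-0.2, -0.1, -0.3]
grip_width: 1.0
grasp_force: 0.0
```

```bash
python3 -m pendant '[{"fingers":9.4,"linear":[0,0,3],"roll":0},{"fingers":9.4,"linear":[0,0,5],"roll":0},{"fingers":9.4,"linear":[0,0,3],"roll":0},{"fingers":9.4,"linear":[0,0,1],"roll":0},{"fingers":9.4,"linear":[0,0,0],"roll":0},{"fingers":6.4,"linear":[0,0,0],"roll":0},{"fingers":6.4,"linear":[0,0,0],"roll":0},{"fingers":6.4,"linear":[0,0,0],"roll":0},{"fingers":5,"linear":[0,0,0],"roll":0},{"fingers":5,"linear":[0,0,0],"roll":0}]' 20
python3 -m pendant '[{"fingers":4,"linear":[0,0,0],"roll":0},{"fingers":4,"linear":[0,0,0],"roll":0},{"fingers":4,"linear":[0,0,-1],"roll":0},{"fingers":4,"linear":[0,0,-3],"roll":0},{"fingers":4,"linear":[0,0,-2],"roll":0},{"fingers":4,"linear":[0,0,0],"roll":0}]'
```

```text
time_s: 11.25
eef_pos: [485.6, 17.9, 52.8]
tcp_rot: [[0.99, -0.138, 0.0], [-0.138, -0.99, 0.0], [0.0, -0.0, -1.0]]
force: [-1.7, 0.8, 7.4]
grip_width: 0.635
grasp_force: 20.0
time_s: 12.0
eef_pos: [486.2, 18.0, 113.7]
tcp_rot: [[0.99, -0.138, 0.002], [-0.138, -0.99, 0.001], [0.002, -0.001, -1.0]]
force: [0.0, 0.1, -3.0]
grip_width: 0.637
grasp_force: 20.0
```

```bash
python3 -m pendant '[{"fingers":4,"linear":[0,0,-4],"roll":0},{"fingers":4,"linear":[0,0,-5],"roll":0},{"fingers":4,"linear":[1,2,-5],"roll":0},{"fingers":4,"linear":[2.1,3.5,-4],"roll":0},{"fingers":4,"linear":[2.5,4.5,-1],"roll":0},{"fingers":4,"linear":[2.5,4.5,0],"roll":0},{"fingers":4,"linear":[2,3.9,0],"roll":0},{"fingers":4,"linear":[1,2,0],"roll":-7},{"fingers":4,"linear":[0,0,0],"roll":-10},{"fingers":4,"linear":[0,0,0],"roll":-10}]'
python3 -m pendant '[{"fingers":4,"linear":[0,0,0],"roll":-10},{"fingers":4,"linear":[0,0,0],"roll":-10},{"fingers":4,"linear":[0,0,0],"roll":-10},{"fingers":4,"linear":[0,0,0],"roll":-10},{"fingers":4,"linear":[0,0,0],"roll":-8},{"fingers":4,"linear":[0,0,0],"roll":-6.2},{"fingers":4,"linear":[0,0,0],"roll":0},{"fingers":4,"linear":[0,0,0],"roll":0},{"fingers":4,"linear":[0,0,0],"roll":0}]'
python3 - <<'E'
from h import *
s=r.state();print(s["joints"],s["eef_pos"]);
np.savez("s4.npz",p=s["eef_pos"],R=s["tcp_rot"])
im=optics.capture("wrist")[:,:,::-1]
cv2.imwrite("pics/w4_raw.png",im)
cv2.imwrite("pics/w4.png",cv2.resize(im,(800,600)))
E
```

```text
time_s: 13.25
eef_pos: [566.9, -199.9, 301.1]
tcp_rot: [[0.944, 0.331, -0.002], [0.331, -0.944, -0.0], [-0.002, -0.001, -1.0]]
force: [-0.2, 0.1, -3.2]
grip_width: 0.64
grasp_force: 20.0
time_s: 14.38
eef_pos: [567.2, -199.5, 302.2]
tcp_rot: [[0.289, 0.957, -0.0], [0.957, -0.289, -0.0], [-0.0, -0.0, -1.0]]
force: [0.2, 0.4, -2.5]
grip_width: 0.636
grasp_force: 20.0
[-0.33036997  0.27443723  0.7037154   1.68704668 -0.18575662  1.24871983
  0.12055561] [ 567.22841518 -199.54569986  302.21082033]
```

View pics/w4.png

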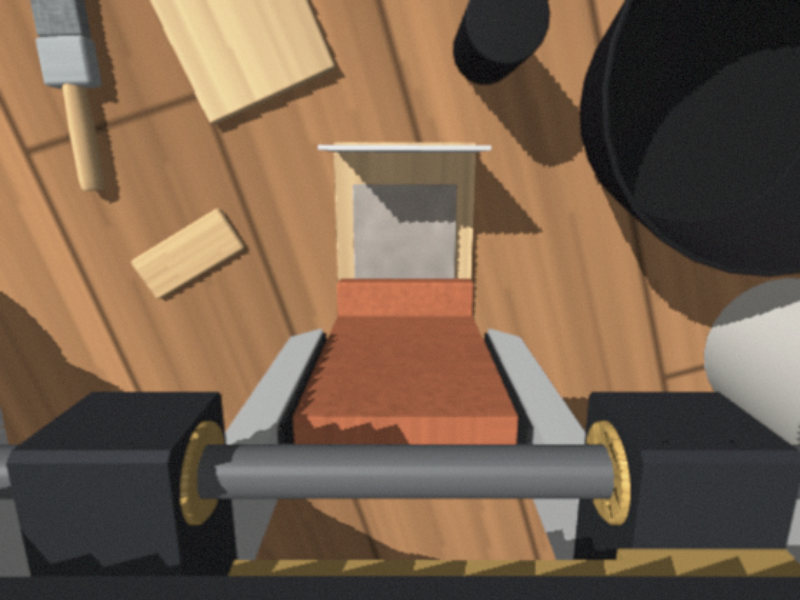

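The wrist picture shows the held tile, heel edge at (337–473, 280). The pad's far corners are at (354,184) and (457,184), and the screen's top runs along row 148 from 319 to 490.

```bash
python3 - <<'E'
from h import *
np.set_printoptions(precision=2,suppress=True)
z=np.load("s4.npz");s=dict(eef_pos=z["p"],tcp_rot=z["R"]);C=cam("wrist",s);k=.7;R=z["R"]
# sub-pixel edge rows around pad far edge and screen
im=cv2.imread("pics/w4_raw.png")
f=lambda x,y,zz:R.T@(onz(C,(x*k,y*k),zz)-z["p"])
print("pad far",f(354,184,18),f(457,184,18),"pad sides@270",f(354,270,18),f(457,270,18))
print("screen",f(319,147,105),f(490,147,105))
print("base far",f(335,150,10),f(476,150,10),"base @270",f(338,270,10),f(473,270,10))
print("heel",f(337,280,302.2-41+10-8),f(473,280,302.2-41+2))
y=np.degrees(np.arctan2(R[1,0],R[0,0]));print("tool x yaw",y)
E
```

```text
pad far [ 51.24 -46.04 284.22] [ 51.2   48.29 284.19] pad sides@270 [-29.29 -48.11 284.23] [-29.31  50.34 284.2 ]
screen [ 81.35 -62.17 197.22] [ 81.28  62.83 197.18]
base far [ 81.43 -63.49 292.22] [ 81.36  65.74 292.17] base @270 [-31.01 -64.51 292.24] [-31.04  66.74 292.19]
heel [ 18.8  -30.08  39.02] [18.78 31.54 39.  ]
tool x yaw 73.18271686425433
```

```bash
python3 -m pendant '[{"fingers":4,"linear":[0.25,0.05,3],"roll":0},{"fingers":4,"linear":[0,0,5],"roll":0},{"fingers":4,"linear":[0,0,5],"roll":0},{"fingers":4,"linear":[0,0,5],"roll":0},{"fingers":4,"linear":[0,0,3.5],"roll":0},{"fingers":4,"linear":[0,0,2],"roll":0},{"fingers":4,"linear":[0,0,0.4],"roll":0},{"fingers":4,"linear":[0,0,0.1],"roll":0},{"fingers":4,"linear":[0,0,0.1],"roll":0},{"fingers":4,"linear":[0,0,0.1],"roll":0}]'
python3 -m pendant '[{"fingers":4,"linear":[0,0,0],"roll":0},{"fingers":4,"linear":[0,0,0.1],"roll":0}]'
```

```text
time_s: 15.68
eef_pos: [568.9, -197.5, 61.3]
tcp_rot: [[0.288, 0.958, 0.001], [0.958, -0.288, -0.0], [0.0, 0.001, -1.0]]
force: [0.0, -0.1, -2.9]
grip_width: 0.638
grasp_force: 20.0
time_s: 15.92
eef_pos: [568.6, -197.4, 59.7]
tcp_rot: [[0.288, 0.958, 0.0], [0.958, -0.288, -0.0], [0.0, 0.0, -1.0]]
force: [0.2, 0.1, -1.4]
grip_width: 0.639
grasp_force: 20.0
```

```bash
python3 -m pendant '[{"fingers":4,"linear":[0,0,0.1],"roll":0},{"fingers":4,"linear":[0,0,0],"roll":0}]'
```

```text
time_s: 16.18
eef_pos: [568.5, -197.4, 58.8]
tcp_rot: [[0.288, 0.958, 0.0], [0.958, -0.288, 0.0], [0.0, 0.0, -1.0]]
force: [-2.8, 2.5, 6.1]
grip_width: 0.636
grasp_force: 20.0
```

```bash
python3 -m pendant '[{"fingers":9,"linear":[0,0,0],"roll":0},{"fingers":9,"linear":[0,0,0],"roll":0},{"fingers":9,"linear":[0,0,0],"roll":0},{"fingers":9,"linear":[0,0,-2],"roll":0},{"fingers":9,"linear":[0,0,-5],"roll":0},{"fingers":9,"linear":[0,0,-5],"roll":0},{"fingers":9,"linear":[0,0,-3],"roll":0},{"fingers":0,"linear":[-3,0,0],"roll":0},{"fingers":0,"linear":[-5,0,0],"roll":0},{"fingers":0,"linear":[-3.9,0,0],"roll":0}]'
python3 -m pendant '[{"fingers":0,"linear":[0,0,0],"roll":0},{"fingers":0,"linear":[0,0,0],"roll":0},{"fingers":0,"linear":[0,0,0],"roll":0},{"fingers":0,"linear":[0,0,0],"roll":0},{"fingers":0,"linear":[0,0,0],"roll":0},{"fingers":0,"linear":[0,0,0],"roll":0},{"fingers":0,"linear":[0,0,0],"roll":0}]'
python3 - <<'E'
from h import *
im=optics.capture("scene")[:,:,::-1]; w=optics.capture("wrist")[:,:,::-1]
a=cv2.resize(im[250:370,170:330],(400,300),interpolation=cv2.INTER_CUBIC)
cv2.imwrite("pics/w5.png",np.hstack([a,cv2.resize(w,(400,300))]))
E
```

```text
time_s: 17.42
eef_pos: [533.4, -313.2, 210.2]
tcp_rot: [[0.289, 0.957, 0.001], [0.957, -0.289, -0.001], [-0.0, 0.001, -1.0]]
force: [0.8, 1.1, 0.2]
grip_width: 0.673
grasp_force: 0.0
time_s: 18.3
eef_pos: [534.2, -311.3, 208.5]
tcp_rot: [[0.288, 0.958, -0.0], [0.958, -0.288, 0.0], [-0.0, -0.0, -1.0]]
force: [0.3, 0.3, 0.1]
grip_width: 0.004
grasp_force: 0.0
```

View pics/w5.png

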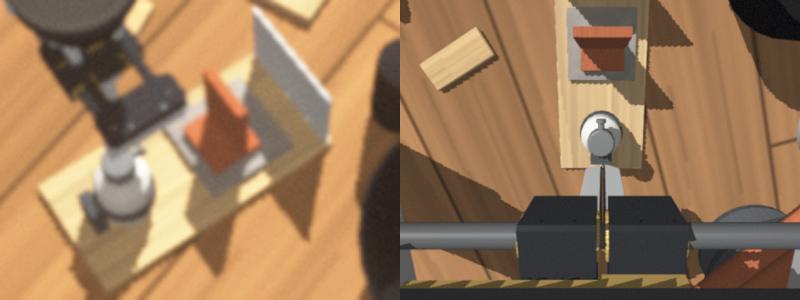

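The tile stands upright in the middle of the pad, with its long toe toward the bottle. In the wrist half of the picture the cap is at (200,141), the pad spans (169–235, 8–80) and the toe edge is at (181–228, 70).

```bash
python3 - <<'E'
from h import *
np.set_printoptions(precision=2,suppress=True)
s=r.state();C=cam("wrist",s);R=s["tcp_rot"];k=1.4
f=lambda x,y,zz:R.T@(onz(C,(x*k,y*k),zz)-s["eef_pos"])
print("cap",f(200,141,108)); print("pad",f(171,80,18),f(234,80,18),f(170,8,18)); print("toe",f(181,70,28),f(228,70,28))
E
```

```text
cap [  3.08  -2.19 100.48]
pad [ 72.11 -44.81 190.47] [ 72.06  46.22 190.47] [166.24 -43.17 190.46]
toe [ 85.54 -29.22 180.47] [ 85.51  36.22 180.47]
```

```bash
python3 -m pendant '[{"fingers":0,"linear":[0.2,0,3],"roll":0},{"fingers":0,"linear":[0,0,4],"roll":0},{"fingers":0,"linear":[0,0,2.4],"roll":0},{"fingers":0,"linear":[0,0,0.4],"roll":0},{"fingers":0,"linear":[0,0,0.3],"roll":0},{"fingers":0,"linear":[0,0,0.2],"roll":0},{"fingers":0,"linear":[0,0,0.2],"roll":0},{"fingers":0,"linear":[0,0,0.1],"roll":0},{"fingers":0,"linear":[0,0,0],"roll":0}]'
```

```text
time_s: 19.52
eef_pos: [535.1, -309.7, 102.8]
tcp_rot: [[0.288, 0.958, 0.001], [0.958, -0.288, -0.001], [-0.0, 0.001, -1.0]]
force: [0.2, -1.1, 4.6]
grip_width: 0.005
grasp_force: 1.8
```

```bash
python3 -m pendant '[{"fingers":0,"linear":[0,0,0.1],"roll":0},{"fingers":0,"linear":[0,0,0.1],"roll":0},{"fingers":0,"linear":[0,0,0],"roll":0}]'
```

```text
time_s: 19.9
eef_pos: [535.1, -309.8, 101.2]
tcp_rot: [[0.288, 0.958, 0.001], [0.958, -0.288, -0.0], [-0.0, 0.001, -1.0]]
force: [-1.6, -1.2, 12.8]
grip_width: 0.009
grasp_force: 6.4
```

```bash
python3 -m pendant '[{"fingers":0,"linear":[0,0,0.05],"roll":0},{"fingers":0,"linear":[0,0,0],"roll":0},{"fingers":0,"linear":[0,0,0],"roll":0}]'; python3 -m pendant '[{"fingers":0,"linear":[0,0,-1],"roll":0},{"fingers":0,"linear":[0,0,-3],"roll":0},{"fingers":0,"linear":[0,0,-5],"roll":0},{"fingers":9,"linear":[3,0,0],"roll":0},{"fingers":9,"linear":[5,0,0],"roll":0},{"fingers":9,"linear":[3.7,0,0],"roll":0},{"fingers":9,"linear":[0,0,0],"roll":0},{"fingers":9,"linear":[0,0,0],"roll":0},{"fingers":9,"linear":[0,0,0],"roll":0}]'
```

```text
time_s: 20.27
eef_pos: [535.2, -309.8, 101.0]
tcp_rot: [[0.288, 0.958, 0.001], [0.958, -0.288, -0.0], [0.0, 0.001, -1.0]]
force: [-3.3, -0.2, 18.6]
grip_width: 0.006
grasp_force: 9.5
time_s: 21.4
eef_pos: [567.9, -198.5, 190.0]
tcp_rot: [[0.29, 0.957, -0.0], [0.957, -0.29, -0.0], [-0.0, -0.0, -1.0]]
force: [-0.5, -1.4, -0.2]
grip_width: 0.606
grasp_force: 0.0
```

```bash
python3 -m pendant '[{"fingers":9.2,"linear":[0.1,0,0],"roll":0},{"fingers":9.2,"linear":[0,0,0],"roll":0},{"fingers":9.2,"linear":[0,0,4],"roll":0},{"fingers":9.2,"linear":[0,0,5],"roll":0},{"fingers":9.2,"linear":[0,0,3.1],"roll":0},{"fingers":9.2,"linear":[0,0,1],"roll":0},{"fingers":6.4,"linear":[0,0,0],"roll":0},{"fingers":6.4,"linear":[0,0,0],"roll":0},{"fingers":6.4,"linear":[0,0,0],"roll":0},{"fingers":5,"linear":[0,0,0],"roll":0}]' 20
python3 -m pendant '[{"fingers":4,"linear":[0,0,0],"roll":0},{"fingers":4,"linear":[0,0,0],"roll":0}]'
```

```text
time_s: 22.65
eef_pos: [569.2, -196.4, 59.7]
tcp_rot: [[0.288, 0.958, 0.001], [0.958, -0.288, 0.0], [0.0, 0.001, -1.0]]
force: [-1.4, 2.2, 6.4]
grip_width: 0.638
grasp_force: 20.0
time_s: 22.9
eef_pos: [569.1, -196.4, 59.7]
tcp_rot: [[0.288, 0.958, 0.001], [0.958, -0.288, 0.0], [0.0, 0.001, -1.0]]
force: [-1.2, 1.8, 7.5]
grip_width: 0.638
grasp_force: 20.0
```

```bash
python3 -m pendant '[{"fingers":4,"linear":[0,0,-1],"roll":0},{"fingers":4,"linear":[0,0,-2],"roll":0},{"fingers":4,"linear":[0,0,0],"roll":10},{"fingers":4,"linear":[0,0,0],"roll":10},{"fingers":4,"linear":[0,0,0],"roll":10},{"fingers":4,"linear":[0,0,0],"roll":10},{"fingers":4,"linear":[0,0,0],"roll":10},{"fingers":4,"linear":[0,0,0],"roll":10},{"fingers":4,"linear":[0,0,0],"roll":10},{"fingers":4,"linear":[0,0,0],"roll":10}]'
python3 -m pendant '[{"fingers":4,"linear":[0,0,0],"roll":10},{"fingers":4,"linear":[0,0,0],"roll":0},{"fingers":4,"linear":[0,0,0],"roll":0},{"fingers":4,"linear":[0,0,1.5],"roll":0},{"fingers":4,"linear":[0,0,1],"roll":0},{"fingers":4,"linear":[0,0,0.3],"roll":0},{"fingers":4,"linear":[0,0,0.1],"roll":0},{"fingers":4,"linear":[0,0,0.1],"roll":0},{"fingers":4,"linear":[0,0,0],"roll":0}]'
```

```text
time_s: 24.15
eef_pos: [569.2, -196.2, 90.3]
tcp_rot: [[0.992, -0.123, 0.001], [-0.123, -0.992, 0.001], [0.001, -0.001, -1.0]]
force: [-0.5, -0.2, -2.9]
grip_width: 0.638
grasp_force: 20.0
time_s: 25.28
eef_pos: [568.7, -196.7, 59.7]
tcp_rot: [[0.958, -0.288, 0.0], [-0.288, -0.958, 0.0], [0.0, -0.0, -1.0]]
force: [-5.0, 1.1, 9.8]
grip_width: 0.635
grasp_force: 20.0
```

```bash
python3 -m pendant '[{"fingers":9.2,"linear":[0,0,0],"roll":0},{"fingers":9.2,"linear":[0,0,0],"roll":0},{"fingers":9.2,"linear":[0,0,0],"roll":0},{"fingers":9.2,"linear":[0,0,-2],"roll":0},{"fingers":9.2,"linear":[0,0,-4],"roll":0},{"fingers":9.2,"linear":[0,0,-4],"roll":0},{"fingers":9.2,"linear":[0,0,-1],"roll":-10},{"fingers":9.2,"linear":[0,0,0],"roll":-10},{"fingers":9.2,"linear":[0,0,0],"roll":-10},{"fingers":9.2,"linear":[0,0,0],"roll":-10}]'
python3 -m pendant '[{"fingers":9.2,"linear":[0,0,0],"roll":-10},{"fingers":9.2,"linear":[0,0,0],"roll":-10},{"fingers":9.2,"linear":[0,0,0],"roll":-10},{"fingers":9.2,"linear":[0,0,0],"roll":-10},{"fingers":9.2,"linear":[0,0,0],"roll":-10},{"fingers":9.2,"linear":[0,0,0],"roll":-10},{"fingers":9.2,"linear":[0,0,0],"roll":-10},{"fingers":9.2,"linear":[0,0,0],"roll":-10},{"fingers":9.2,"linear":[0,0,0],"roll":-10},{"fingers":9.2,"linear":[0,0,0],"roll":-10}]'
python3 -m pendant '[{"fingers":9.2,"linear":[0,0,0],"roll":-10},{"fingers":9.2,"linear":[0,0,0],"roll":-10},{"fingers":9.2,"linear":[0,0,0],"roll":-10},{"fingers":9.2,"linear":[0,0,0],"roll":-10},{"fingers":9.2,"linear":[0,0,0],"roll":0},{"fingers":9.2,"linear":[0,0,0],"roll":0},{"fingers":9.2,"linear":[0,0,0],"roll":0}]'
python3 - <<'E'
from h import *
s=r.state();print(s["joints"]);im=optics.capture("wrist")[:,:,::-1]; sc=optics.capture("scene")[:,:,::-1]
a=cv2.resize(sc[250:370,170:330],(400,300),interpolation=cv2.INTER_CUBIC)
cv2.imwrite("pics/w6.png",np.hstack([a,cv2.resize(im,(400,300))]))
E
```

```text
time_s: 26.52
eef_pos: [568.7, -196.8, 170.4]
tcp_rot: [[0.917, 0.4, 0.001], [0.4, -0.917, -0.0], [0.001, 0.001, -1.0]]
force: [-0.8, 0.9, -0.4]
grip_width: 0.98
grasp_force: 0.0
time_s: 27.78
eef_pos: [568.7, -197.2, 170.3]
tcp_rot: [[-0.552, 0.834, 0.001], [0.834, 0.552, -0.001], [-0.001, 0.0, -1.0]]
force: [1.2, 0.5, -0.2]
grip_width: 0.976
grasp_force: 0.0
time_s: 28.65
eef_pos: [568.7, -196.5, 169.2]
tcp_rot: [[-0.957, 0.29, 0.0], [0.29, 0.957, -0.0], [-0.0, -0.0, -1.0]]
force: [-0.1, -0.1, 0.4]
grip_width: 0.98
grasp_force: 0.0
[-0.05535883  0.35526315  0.35431772  1.82841118 -0.14512052  0.98308374
  1.63556537]
```

View pics/w6.png

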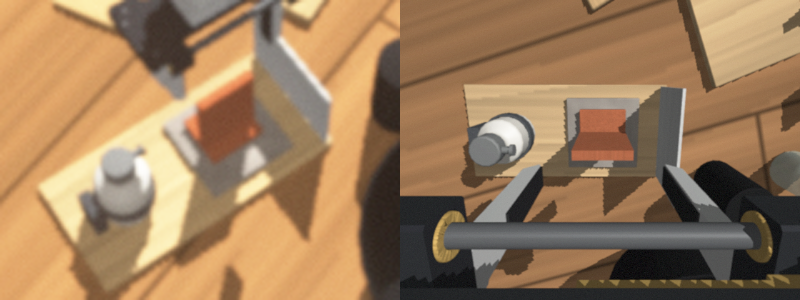

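The tile stands upright on the pad at a quarter turn, with its slab at (604,120)-(604,155) in the wrist half. Its edges line up with the fingers and the cap is up. I'll regrip and finish the turn.

```bash
python3 -m pendant '[{"fingers":9.2,"linear":[0,0,4],"roll":0},{"fingers":9.2,"linear":[0,0,4],"roll":0},{"fingers":9.2,"linear":[0,0,2.2],"roll":0},{"fingers":9.2,"linear":[0,0,0.7],"roll":0},{"fingers":9.2,"linear":[0,0,0],"roll":0},{"fingers":6.4,"linear":[0,0,0],"roll":0},{"fingers":6.4,"linear":[0,0,0],"roll":0},{"fingers":6.4,"linear":[0,0,0],"roll":0},{"fingers":5,"linear":[0,0,0],"roll":0},{"fingers":4,"linear":[0,0,0],"roll":0}]' 20
python3 -m pendant '[{"fingers":4,"linear":[0,0,0],"roll":0},{"fingers":4,"linear":[0,0,0],"roll":0}]'
```

```text
time_s: 30.0
eef_pos: [568.9, -196.5, 60.3]
tcp_rot: [[-0.958, 0.288, 0.0], [0.288, 0.958, -0.0], [-0.0, 0.0, -1.0]]
force: [-0.8, 0.0, 4.8]
grip_width: 0.635
grasp_force: 20.0
time_s: 30.25
eef_pos: [568.9, -196.5, 60.3]
tcp_rot: [[-0.958, 0.288, 0.0], [0.288, 0.958, 0.0], [-0.0, 0.0, -1.0]]
force: [-1.4, -0.0, 6.6]
grip_width: 0.635
grasp_force: 20.0
```

```bash
python3 -m pendant '[{"fingers":4,"linear":[0,0,-1],"roll":0},{"fingers":4,"linear":[0,0,-2],"roll":0},{"fingers":4,"linear":[0,0,0],"roll":10},{"fingers":4,"linear":[0,0,0],"roll":10},{"fingers":4,"linear":[0,0,0],"roll":10},{"fingers":4,"linear":[0,0,0],"roll":10},{"fingers":4,"linear":[0,0,0],"roll":10},{"fingers":4,"linear":[0,0,0],"roll":10},{"fingers":4,"linear":[0,0,0],"roll":10},{"fingers":4,"linear":[0,0,0],"roll":10}]'
python3 -m pendant '[{"fingers":4,"linear":[0,0,0],"roll":10},{"fingers":4,"linear":[-0.1,0,0],"roll":0},{"fingers":4,"linear":[0,0,0],"roll":0},{"fingers":4,"linear":[0,0,1.5],"roll":0},{"fingers":4,"linear":[0,0,1],"roll":0},{"fingers":4,"linear":[0,0,0.3],"roll":0},{"fingers":4,"linear":[0,0,0.1],"roll":0},{"fingers":4,"linear":[0,0,0.1],"roll":0},{"fingers":4,"linear":[0,0,0],"roll":0}]'
```

```text
time_s: 31.5
eef_pos: [568.7, -196.3, 90.3]
tcp_rot: [[0.123, 0.992, -0.0], [0.992, -0.123, 0.0], [0.0, -0.0, -1.0]]
force: [0.6, 0.5, -1.5]
grip_width: 0.635
grasp_force: 20.0
time_s: 32.62
eef_pos: [568.6, -197.5, 60.3]
tcp_rot: [[0.288, 0.958, 0.0], [0.958, -0.288, -0.0], [0.0, 0.0, -1.0]]
force: [-1.1, -0.4, -0.3]
grip_width: 0.638
grasp_force: 20.0
```

```bash
python3 -m pendant '[{"fingers":4,"linear":[0,0,0.05],"roll":0},{"fingers":4,"linear":[0,0,0.05],"roll":0},{"fingers":4,"linear":[0,0,0],"roll":0}]'
```

```text
time_s: 33.0
eef_pos: [568.6, -197.5, 60.2]
tcp_rot: [[0.288, 0.958, 0.001], [0.958, -0.288, 0.001], [0.001, 0.001, -1.0]]
force: [-7.6, 3.4, 21.4]
grip_width: 0.631
grasp_force: 20.0
```

```bash
python3 -m pendant '[{"fingers":4,"linear":[0,0,-0.06],"roll":0},{"fingers":9.2,"linear":[0,0,0],"roll":0},{"fingers":9.2,"linear":[0,0,0],"roll":0},{"fingers":9.2,"linear":[0,0,0],"roll":0},{"fingers":9.2,"linear":[0,0,-2],"roll":0},{"fingers":9.2,"linear":[0,0,-5],"roll":0},{"fingers":9.2,"linear":[0,0,-5],"roll":0},{"fingers":9.2,"linear":[0,0,-3],"roll":0},{"fingers":0,"linear":[-3,0,0],"roll":0},{"fingers":0,"linear":[-5,0,0],"roll":0}]'
python3 -m pendant '[{"fingers":0,"linear":[-3.7,0,0],"roll":0},{"fingers":0,"linear":[0,0,0],"roll":0},{"fingers":0,"linear":[0,0,0],"roll":0},{"fingers":0,"linear":[0,0,0],"roll":0},{"fingers":0,"linear":[0,0,0],"roll":0},{"fingers":0,"linear":[0,0,0],"roll":0},{"fingers":0,"linear":[0,0,0],"roll":0},{"fingers":0,"linear":[0,0,0],"roll":0}]'
python3 - <<'E'
from h import *
w=optics.capture("wrist")[:,:,::-1];cv2.imwrite("pics/w7.png",cv2.resize(w,(800,600)))
E
```

```text
time_s: 34.25
eef_pos: [546.2, -273.4, 211.3]
tcp_rot: [[0.285, 0.959, 0.002], [0.959, -0.285, 0.0], [0.001, 0.002, -1.0]]
force: [0.4, -0.2, -0.9]
grip_width: 0.8
grasp_force: 0.0
time_s: 35.25
eef_pos: [534.7, -309.4, 209.6]
tcp_rot: [[0.288, 0.958, -0.0], [0.958, -0.288, -0.0], [-0.0, -0.0, -1.0]]
force: [0.1, 0.4, 0.1]
grip_width: 0.009
grasp_force: 0.0
```

View pics/w7.png

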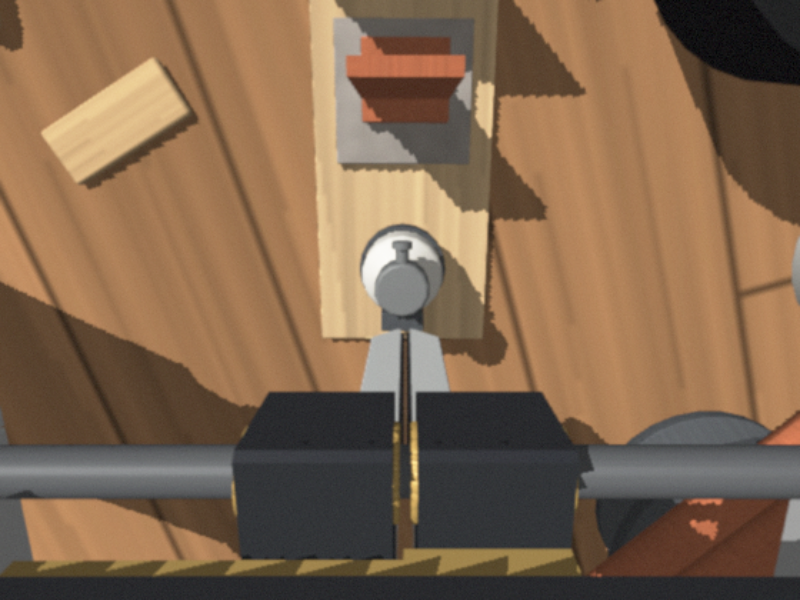

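Tile is standing upright, centred on the pad (foot columns 361–451, pad 335–474), with the short heel toward the nozzle. The cap is at (402,288). Now the second press.

```bash
python3 -m pendant '[{"fingers":0,"linear":[0,0,3],"roll":0},{"fingers":0,"linear":[0,0,4],"roll":0},{"fingers":0,"linear":[0,0,2.5],"roll":0},{"fingers":0,"linear":[0,0,0.4],"roll":0},{"fingers":0,"linear":[0,0,0.3],"roll":0},{"fingers":0,"linear":[0,0,0.3],"roll":0},{"fingers":0,"linear":[0,0,0.2],"roll":0},{"fingers":0,"linear":[0,0,0.2],"roll":0},{"fingers":0,"linear":[0,0,0.05],"roll":0},{"fingers":0,"linear":[0,0,0],"roll":0}]'; python3 -m pendant '[{"fingers":0,"linear":[0,0,0],"roll":0},{"fingers":0,"linear":[0,0,0],"roll":0}]'
```

```text
time_s: 36.55
eef_pos: [535.2, -309.9, 101.1]
tcp_rot: [[0.288, 0.958, 0.001], [0.958, -0.288, -0.0], [0.0, 0.001, -1.0]]
force: [-3.1, 0.7, 15.3]
grip_width: 0.006
grasp_force: 7.6
time_s: 36.8
eef_pos: [535.2, -309.9, 101.1]
tcp_rot: [[0.288, 0.958, 0.001], [0.958, -0.288, -0.0], [0.0, 0.001, -1.0]]
force: [-3.1, 0.3, 15.9]
grip_width: 0.004
grasp_force: 7.5
```

```bash
python3 -m pendant '[{"fingers":0,"linear":[0,0,-1],"roll":0},{"fingers":0,"linear":[0,0,-3],"roll":0},{"fingers":0,"linear":[0,0,-5],"roll":0},{"fingers":0,"linear":[0,0,-5],"roll":0},{"fingers":0,"linear":[0,0,0],"roll":0},{"fingers":0,"linear":[0,0,0],"roll":0},{"fingers":0,"linear":[0,0,0],"roll":0}]'
python3 - <<'E'
from h import *
np.set_printoptions(precision=1,suppress=True)
w=optics.capture("wrist")[:,:,::-1];t=optics.capture("scene")[:,:,::-1]
cv2.imwrite("pics/w8.png",np.hstack([cv2.resize(t,(400,300)),cv2.resize(w,(400,300))]))
E
```

```text
time_s: 37.67
eef_pos: [534.3, -309.0, 238.9]
tcp_rot: [[0.288, 0.958, -0.002], [0.958, -0.288, 0.001], [0.0, -0.002, -1.0]]
force: [-0.9, 0.1, 0.3]
grip_width: 0.004
grasp_force: 0.0
```

View pics/w8.png

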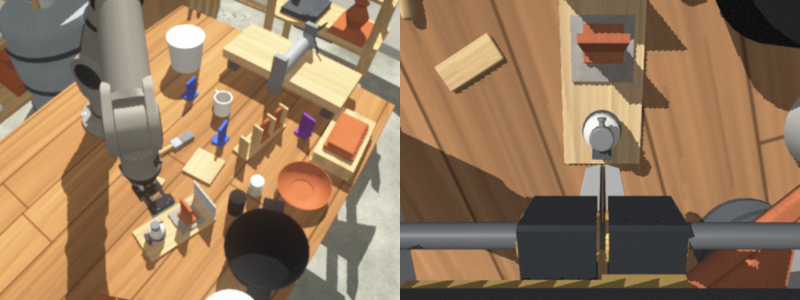

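The tile stands upright on the pad, the cap has risen, and everything else is in place. The arm is clear, so I'm handing the job in.

```bash
python3 -c "
from cell import r
print(r.close_job())"
```

```text
the job is handed in; nothing more can be done
None
```

The square-topped tile was sprayed front then back, with the cap pressed fully down each time, and left standing upright on the middle of the pad with its back to the nozzle; I handed the job in at about 38 s of the 72 s allowed, and no verdict came back.

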